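# Lock the pastry roller with its T-key and put the key away

## Task

Lock the gap of the pastry roller: with its T-shaped key, turn the spindle clockwise (seen from above) to the first click, and let go so that the key stands by itself in the spindle. Take a fresh hold of the key's bar and turn on clockwise past the second click until it stops, then pull the key out and stand it blade down, fully home, in the flat slot of the wooden tool block. Leave the two cutters, the bowl and the scraper where they are.

Things in the scene. Friction and masses are not known exactly. Their poses are not given: they have to be found in the camera images.
- roller: Fixed steel pastry roller. Origin on the bench under the spindle's vertical axis. Spindle cheek 130 (x) x 100 (y) x 85 mm tall, centred there; two rollers run from it along +y (50 to 250 mm, top 80 mm) to a far cheek 100 mm tall (y 250 to 280 mm). Dark foot plate 190 mm in x, y -50 to 280 mm, 12 mm thick. Three black studs round the spindle mark its notches.
- spindle (a joint): Turn of the lock spindle about the vertical axis, rad, growing clockwise seen from above: 0 at the start, a stop; notches (clicks) at 0, 1.2 and 2.4; firm stop at 2.4. Leaving a notch takes up to 0.25 N m; past half way (0.6, 1.8) it snaps on by itself into the next notch and stays there.
- spindle_mouth (a point): Centre of the slot's mouth on top of the spindle's steel boss, on its axis, 136 mm above the bench. Boss 46 (x) x 30 (y) x 45 mm tall on a disc 68 mm wide, white pointer at its -x side. Slot 28 mm along the point's x, 10 mm along y, 40 mm deep. The point turns with the spindle; at joint 0 its x is the roller's x.
- key: Loose T-shaped key, about 0.2 kg, 132 mm long, at first standing in the spindle's slot. Origin at the blade's tip, z up to the bar. Steel blade 26 (x) x 8 mm (y), last 8 mm narrowed to 20 x 6. Wooden crossbar 84 mm along x, 14 mm along y, from 114 to 132 mm above the tip. The same after half a turn about z. Play in the spindle about 0.08 rad either way.
- key_bar (a point): Centre of the key's crossbar, 123 mm above the blade tip, on the spindle's axis while the key is in it; axes as the key. Grip here from above, fingers closing along y.
- block: Fixed pale plywood tool block 70 (x) x 120 (y) x 70 mm tall, origin at the centre of its underside. It has one flat slot at x 0, y +30 mm and two round 13 mm holes at the other end, too small for the key.
- slot_floor (a point): Centre of the floor of the block's flat slot, 10 mm above the bench; the slot is 31 mm along x, 13 mm along y, 60 mm deep, with its mouth at 70 mm above the bench and a 3 mm chamfer. Axes as the block.
- cutter_round: Loose round steel cookie cutter, diameter 72 mm, 28 mm tall, origin at the centre of its underside. Bystander.
- cutter_hex: Loose six-sided steel cookie cutter, about 68 mm across, 26 mm tall, origin at the centre of its underside. Bystander.
- bowl: Loose white bowl, rim diameter 100 mm, 50 mm tall, origin at the centre of its underside. Bystander.
- scraper: Loose steel bench scraper with a wooden grip, lying, about 110 x 120 mm, 22 mm tall, origin at the middle of its underside. Bystander.
Not all that is in view belongs to the job. Leave any purple look-alike of the block alone.

How it is judged (in metres and radians):
On the way, in this order (a step that is already met when the one before it is completed fails the run):
1. the spindle rests in its first notch past the start (1.2 rad, within 0.2) and the key stands in it, let go of (value of joint spindle between 1 and 1.4 rad and z of key in the frame of spindle_mouth below -0.02 m and horizontal distance between key and spindle_mouth below 0.01 m and contact force between the fingers and key below 0.1 N), for 0.2 s.
2. the spindle is turned past its second click to the stop (over 2.25 rad) with the key still in it (value of joint spindle above 2.25 rad and z of key in the frame of spindle_mouth below -0.02 m and horizontal distance between key and spindle_mouth below 0.01 m), for 0.2 s.
At the end, for the whole second after the job is handed in: The spindle stays at its last notch (over 2.25 rad), and the key stands at rest in the block's flat slot, blade tip within 6 mm of the slot's floor in height and 12 mm of its centre, bar up, tilted less than 0.2 rad (value of joint spindle above 2.25 rad and distance between key and slot_floor below 0.012 m and z of key in the frame of slot_floor below 0.006 m and angle between key's own z axis and vertical below 0.2 rad and linear speed of key below 0.02 m/s); the robot touches nothing.
It fails at once if a cutter, the bowl or the scraper is moved more than 30 mm (distance of any of cutter_round, cutter_hex, bowl, scraper from where it was at the start of the episode above 0.03 m).
It also fails if it takes over 72 s, if anything falls off the work surface, if the arm or the gripper's body presses on something with over 40 N, if the wrist force passes 120 N, or if a joint passes its speed limit or range.

## Robot

A 6-joint arm with a two-finger parallel gripper is mounted at the origin on the work surface. World frame = base frame: x ahead of the robot, y to its left, z up, the work surface at z = 0. Lengths are in mm, angles in rad, forces in N, time in s.
With the tool pointing down it reaches from about 400 to 925 mm from the base axis. Payload 12.5 kg.
Tool frame: the origin (TCP) lies at the very end of the fingers, on their centre line; the grasp point (between the pads) lies behind it (env.grip_depth is the z of the grasp point in the tool frame, in mm); z points along the fingers, y is the line along which they close (so a half turn about z gives the same grasp; the last joint's range is limited). The gripper opens to 95 mm and grips with 3 to 60 N. Pads are 20 mm wide; open, the fingers measure 119 mm over their backs; the gripper's body (75 mm by 180 mm) begins 59 mm behind the grasp point.
Start: joints at [-1.337, 0.491, 1.559, -0, 1.092, -0.106], TCP at [208.335, -589.275, 193.561] pointing down, gripper open.
Joint ranges: [-3.1, 3.1], [-0.84, 2.19], [0.05, 2.79], [-1.13, 4.28], [0.06, 2.93], [-2.69, 2.69]. Speed limits (rad/s): [2.22, 2.22, 2.79, 3.14, 3.14, 3.14].

## Interface

Orientations are given as [roll, pitch, yaw] about the fixed x, y, z axes, in that order (R = Rz(yaw) Ry(pitch) Rx(roll)).
In Python, from cell import env, optics gives the robot as it stands.
- The arm moves only by the tool step_arm, never from a script. Its argument "moves" is a list of rows, each an object of numbers: "tx", "ty", "tz": the shift along the tool's x, y, z in mm; "roll": the turn about the tool's z in rad. In form: [{"tx": .., "ty": .., "tz": .., "roll": ..}, ...]. A call has 1 to 12 rows; each row is the pose to reach, as a shift and turn from the pose commanded when the call began, along the tool's axes at that moment; what a row does not reach only later rows make up. A row lasts 1/12 s, in which the tool goes at most 41.7 mm and 7.16 degrees, less where a joint would pass 70% of its speed; a pose out of reach is approached as far as the arm can. A call with a gripper value outside its range is refused whole. "grip" is the finger opening in mm, from 0 to 95.1, set as the call begins (left out, the last holds). The fingers move at their own pace and stop on an object; the grip force is fixed at half the most. Time passes only in rows, so rows that repeat a pose let the fingers close. It gives the time, the measured TCP pose, the force, the opening and the grip force at its end, in the units of the state.
- env.state(): the state, without advancing time (a new reading comes with each control period).
- optics.read_camera(name): name is "side" or "top" or "wrist"; returns a dict with "pixels" (480x640x3 uint8, blue, green, red), "mtx" (3x3 intrinsics, pixels), "view" (4x4, takes a point from world to camera coordinates). Camera axes: x right, y down, z forward; pixel columns grow to the right and rows downward; lengths in mm; the calibration is good to about 2 mm. A picture is of the moment at which its call begins. There is no depth.
- env.job_done(): hands the job in; it is judged then, once.
The state is a dict: "t": time; "joints": joint angles; "qvel": joint speeds; "tau": joint torques, N m; "eef_pos": TCP position; "tcp_rot": TCP orientation; "ft_force": force on the tool from outside, world axes, zero at the start; "moment": the same for the moment, N m; "opening": opening from 0.0 (shut) to 1.0 (fully open); "grip_force": force on a finger pad.
Only numpy, scipy, OpenCV 4.12 (cv2) and the standard library are available. Lean on these libraries where they do the work, as an engineer would, in place of code of your own. Each camera call takes 0.05 s, during which the arm holds its last target. There are 200 camera calls.

## Working session

There is one attempt and no reset: what is moved stays moved. The work goes in short steps, Python scripts to look and compute and a tool call to move; the robot and the scene stay as the last step left them, time stands still between calls to the robot, and variables do not carry over. Pictures are saved under pics/ and viewed, at most 10 in all, crops included, and the job is handed in when it is done.

Besides the shell and the picture viewer there is one more tool, called after "Call:" as name(argument=value, ...), one argument or row to a line, values as JSON. step_arm: Moves the arm, as the interface text tells. Its arguments: {"type":"object","properties":{"moves":{"type":"array"},"grip":{"type":"number"}},"required":["moves"]}

```bash
mkdir -p pics; ls
python3 - <<'E'
from cell import env, optics
import cv2, numpy as np
s=env.state(); print(s, env.grip_depth)
for n in ("top","side"):
    c=optics.read_camera(n); cv2.imwrite(f"pics/{n}0.png",c["pixels"]); np.savez(f"pics/{n}0.npz",**c); print(n,c["mtx"].round(1).tolist(),c["view"].round(3).tolist())
E
```

```text
pics
{'t': 0.0, 'joints': array([-1.33661415e+00,  4.91572895e-01,  1.55945254e+00, -1.18224613e-05,
        1.09171200e+00, -1.05609893e-01]), 'qvel': array([ 0.00028232, -0.00016783,  0.00086227,  0.00049082, -0.00052272,
        0.00133941]), 'tau': array([-1.96710812e-04, -6.12643790e+01, -2.58175117e+01,  6.92507531e-02,
        4.82877425e-02, -8.75399064e-05]), 'eef_pos': array([ 208.25590145, -588.99353011,  192.95241712]), 'tcp_rot': array([-3.14045314e+00, -1.10249141e-04,  3.39797463e-01]), 'ft_force': array([ 0.3837382 , -0.39806678, -0.14114837]), 'moment': array([ 0.01958589, -0.05969739, -0.05607302]), 'grip_force': 0.0, 'opening': 0.999606030126217} -18.8
top [[556.8, 0.0, 320.8], [0.0, 556.8, 243.9], [0.0, 0.0, 1.0]] [[0.015, -1.0, -0.006, -92.255], [-0.981, -0.013, -0.191, 604.753], [0.191, 0.009, -0.982, 1169.508], [0.0, 0.0, 0.0, 1.0]]
side [[577.0, 0.0, 325.7], [0.0, 577.0, 237.4], [0.0, 0.0, 1.0]] [[0.999, -0.049, 0.02, -615.335], [-0.009, -0.542, -0.841, 87.762], [0.052, 0.839, -0.541, 1371.867], [0.0, 0.0, 0.0, 1.0]]
```

View pics/top0.png

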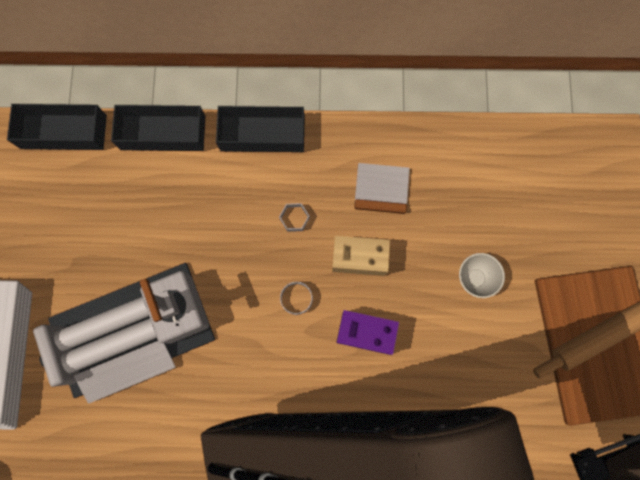

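View pics/side0.png

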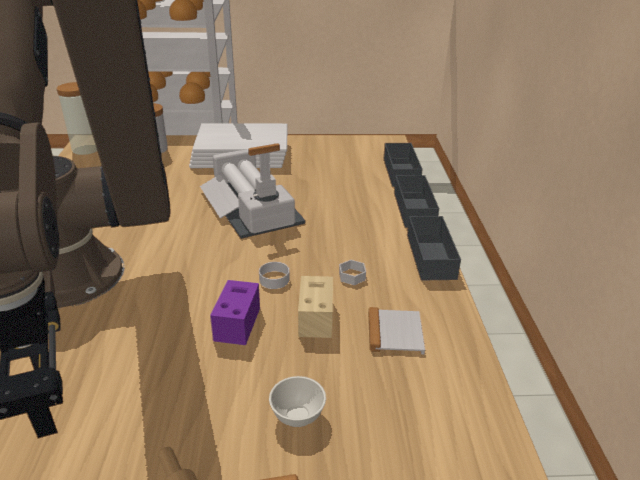

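The top view shows the key's bar at about (151,300) on the roller's boss (175,305), the pale block at (362,254) with its slot at (347,252), and the purple look-alike at (368,332). The side view shows the bar at (264,149), the pale block at (317,305) and the purple block at (236,311). The pale plywood block is the one meant. I'll measure both and confirm with an enlarged crop.

```bash
cat > h.py <<'E'
import numpy as np, cv2
def cam(n): return dict(np.load(f"pics/{n}.npz"))
def ray(c,uv):
    R,t=c["view"][:3,:3],c["view"][:3,3]
    d=R.T@np.linalg.solve(c["mtx"],[uv[0],uv[1],1.]); return -R.T@t,d/np.linalg.norm(d)
def plane(c,uv,z):
    o,d=ray(c,uv); return o+d*(z-o[2])/d[2]
def tri(rs):
    A=sum(np.eye(3)-np.outer(d,d) for o,d in rs); b=sum((np.eye(3)-np.outer(d,d))@o for o,d in rs)
    return np.linalg.solve(A,b)
def proj(c,p):
    q=c["mtx"]@(c["view"][:3,:3]@np.asarray(p,float)+c["view"][:3,3]); return q[:2]/q[2]
def blobs(m,roi,amin=15):
    k=np.zeros_like(m); x0,y0,x1,y1=roi; k[y0:y1,x0:x1]=m[y0:y1,x0:x1]
    cs=cv2.findContours(k,cv2.RETR_EXTERNAL,cv2.CHAIN_APPROX_NONE)[0]
    return sorted([c for c in cs if cv2.contourArea(c)>=amin],key=lambda c:-cv2.contourArea(c))
def cen(c): m=cv2.moments(c); return np.array([m["m10"],m["m01"]])/m["m00"]
E
python3 - <<'E'
from h import *
T,S=cam("top0"),cam("side0")
crop=lambda c,x0,y0,x1,y1,f:cv2.resize(c["pixels"][y0:y1,x0:x1],None,fx=f,fy=f,interpolation=cv2.INTER_CUBIC)
a=crop(T,130,255,220,355,4); b=crop(T,325,230,425,330,4); a=cv2.copyMakeBorder(a,0,0,0,0,0)
cv2.imwrite("pics/crop1.png",np.hstack([a,b]))
for n,c,roi in (("T",T,(130,255,175,330)),("S",S,(235,135,295,165))):
    h=cv2.cvtColor(c["pixels"],cv2.COLOR_BGR2HSV); m=cv2.inRange(h,(5,140,60),(18,255,255))
    for k in blobs(m,roi)[:2]: print(n,cv2.minAreaRect(k),cen(k))
for n,c,roi in (("T",T,(330,234,393,276)),("S",S,(298,276,336,308))):
    g=cv2.cvtColor(c["pixels"],cv2.COLOR_BGR2GRAY); m=cv2.inRange(g,0,120)
    for k in blobs(m,roi,5): print(n,"dark",cv2.minAreaRect(k),plane(c,cen(k),70).round(1))
E
```

```text
T ((152.0, 287.5), (65.0, 44.0), 90.0) [148.7774742  273.24453552]
S ((263.5499572753906, 149.31199645996094), (6.240625381469727, 29.899702072143555), 80.90972137451172) [263.18978102 149.07542579]
T dark ((361.0, 257.0), (36.0, 62.0), 90.0) [ 550.9 -181.2   70. ]
T dark ((347.0, 252.5), (13.0, 6.0), 90.0) [ 585.8 -140.2   70. ]
T dark ((379.2500305175781, 248.75003051757812), (5.656853675842285, 4.949747085571289), 45.0) [ 594.9 -211.    70. ]
T dark ((371.5, 261.5), (5.0, 5.0), 90.0) [ 566.2 -194.1   70. ]
```

View pics/crop1.png

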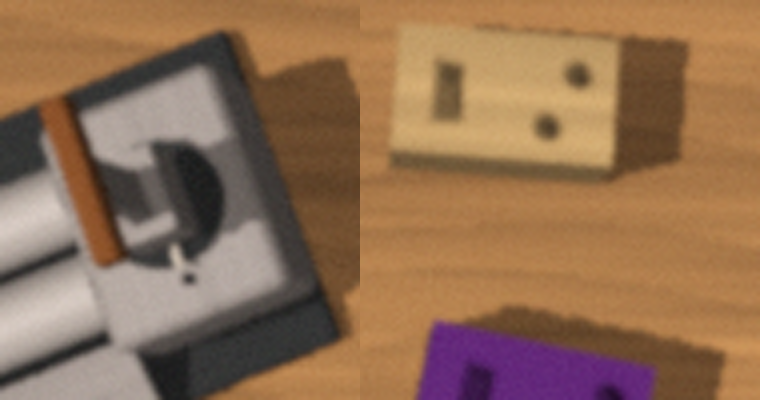

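The left crop shows the brown bar from about (144,281) to (157,320) in the top image, with the white pointer at (175,321). The right crop shows the pale plywood block with its flat slot at (347,252) and round holes at (380,249) and (371,261); the purple block below it is the look-alike. Now I'll work out positions.

Run:
```python
from h import *
T,S=cam("top0"),cam("side0")
h=cv2.cvtColor(T["pixels"],cv2.COLOR_BGR2HSV).astype(int)
b=T["pixels"].astype(int)
m=((b[...,2]-b[...,0]>45)&(b[...,2]<190)).astype(np.uint8)*255
# keep only a strip around the bar
st=np.zeros_like(m); cv2.line(st,(144,280),(157,321),255,14); m&=st
k=blobs(m,(130,270,170,330))[0]; r=cv2.minAreaRect(k); print(r,cen(k))
h=cv2.cvtColor(S["pixels"],cv2.COLOR_BGR2HSV); ms=cv2.inRange(h,(5,140,60),(18,255,255))
ks=blobs(ms,(235,135,295,165))[0]
print("tri",tri([ray(T,cen(k)),ray(S,cen(ks))]).round(1),"z222",plane(T,cen(k),224).round(1),plane(S,cen(ks),219).round(1))
for kk,c in((k,T),(ks,S)):
    vx,vy,x0,y0=cv2.fitLine(kk,cv2.DIST_L2,0,.01,.01).ravel(); 
    if c is T: p,q=[plane(c,(x0+s*vx,y0+s*vy),224) for s in(-15,15)]
    else: p,q=[plane(c,(x0+s*vx,y0+s*vy),219) for s in(-10,10)]
    d=q-p; print("yaw",np.arctan(d[1]/d[0]))
# block: pale mask -> top face
b=S["pixels"]; 
P=[plane(T,p,70)[:2] for p in((347.,252.3),(379.3,248.8),(371.5,261.5))]; print(np.round(P,1))
mid=(P[1]+P[2])/2; d=P[0]-mid; print("block y dir yaw",np.arctan2(d[1],d[0])-np.pi/2,np.linalg.norm(d))
# corners of block from crop (top face)
C=[plane(T,(325+(x-360)/4,230+y/4),70)[:2] for x,y in((400,25),(620,40),(612,170),(391,154))]
print(np.round(C,1)); C=np.array(C);print(C.mean(0)); e=C[0]-C[1]; print(np.arctan2(e[1],e[0])-np.pi/2,np.linalg.norm(e)); e=C[3]-C[2]; print(np.arctan2(e[1],e[0])-np.pi/2,np.linalg.norm(e))
```

```text
((150.40113830566406, 296.74951171875), (49.22479248046875, 12.630528450012207), 68.45902252197266) [148.52031326 296.51786588]
tri [466.4 237.6 216.1] z222 [469.1 235.6 224. ] [463.5 229.8 219. ]
yaw 0.383274498432522
yaw 0.3960469370276066
[[ 585.8 -141. ]
 [ 594.6 -211.3]
 [ 566.3 -194.2]]
block y dir yaw -0.08754521566979712 61.98438662458026
[[ 621.2 -114.5]
 [ 614.4 -234.7]
 [ 542.7 -229.8]
 [ 549.8 -110.4]]
[ 582.03647648 -172.35000085]
-0.05610924235715786 120.37735394355397
-0.05921511615747366 119.60131088285127
```

```bash
cat >> h.py <<'E'
from scipy.spatial.transform import Rotation as Ro
def go(s,p,yaw=None):
    "shift in tool axes and roll to reach TCP p, tool yaw"
    R=Ro.from_euler("xyz",s["tcp_rot"]).as_matrix(); d=R.T@(np.array(p)-s["eef_pos"])
    r=None if yaw is None else (s["tcp_rot"][2]-yaw+np.pi)%(2*np.pi)-np.pi
    return d.round(1),r
E
python3 - <<'E'
from h import *; from cell import env
s=env.state(); print(go(s,(560,-150,310)))
T,S=cam("top0"),cam("side0")
print(plane(T,(150.7,300.6),226))
E
```

```text
(array([ 477.9, -296.8, -116.6]), None)
[461.36228732 230.34454965 226.        ]
```

Call:
step_arm(
  moves=[
    {"tx": 20,"ty": -10,"tz": -35,"roll": -0.12},
    {"tx": 40,"ty": -20,"tz": -70,"roll": -0.24},
    {"tx": 478,"ty": -297,"tz": -117,"roll": -1.5},
    {"tx": 478,"ty": -297,"tz": -117,"roll": -1.5},
    {"tx": 478,"ty": -297,"tz": -117,"roll": -1.5},
    {"tx": 478,"ty": -297,"tz": -117,"roll": -1.5},
    {"tx": 478,"ty": -297,"tz": -117,"roll": -1.5},
    {"tx": 478,"ty": -297,"tz": -117,"roll": -1.5},
    {"tx": 478,"ty": -297,"tz": -117,"roll": -1.5},
    {"tx": 478,"ty": -297,"tz": -117,"roll": -1.5},
    {"tx": 478,"ty": -297,"tz": -117,"roll": -1.5},
    {"tx": 478,"ty": -297,"tz": -117,"roll": -1.5},
  ],
)

```text
t: 1.1
eef_pos: [496.9, -229.1, 301.3]
tcp_rot: [-3.141, -0.0, 1.836]
ft_force: [-0.4, -0.0, 0.1]
opening: 1.003
grip_force: 0.0
```

Run:
```python
from h import *; from cell import env
s=env.state(); print(s["joints"].round(3),go(s,(462,230,330),0.35+np.pi))
```

```text
[-0.553  0.284  1.594 -0.     1.263 -0.818] (array([452.3,  86.6, -28.7]), np.float64(-1.6557021690519678))
```

Call:
step_arm(
  moves=[
    {"tx": 452,"ty": 87,"tz": -29,"roll": -1.5},
    {"tx": 452,"ty": 87,"tz": -29,"roll": -1.5},
    {"tx": 452,"ty": 87,"tz": -29,"roll": -1.5},
    {"tx": 452,"ty": 87,"tz": -29,"roll": -1.5},
    {"tx": 452,"ty": 87,"tz": -29,"roll": -1.5},
    {"tx": 452,"ty": 87,"tz": -29,"roll": -1.5},
    {"tx": 452,"ty": 87,"tz": -29,"roll": -1.5},
    {"tx": 452,"ty": 87,"tz": -29,"roll": -1.5},
    {"tx": 452,"ty": 87,"tz": -29,"roll": -1.5},
    {"tx": 452,"ty": 87,"tz": -29,"roll": -1.5},
    {"tx": 452,"ty": 87,"tz": -29,"roll": -1.5},
    {"tx": 452,"ty": 87,"tz": -29,"roll": -1.5},
  ],
)

```text
t: 2.1
eef_pos: [463.4, 233.4, 330.2]
tcp_rot: [3.14, 0.0, -2.943]
ft_force: [-0.3, 0.2, 0.1]
opening: 1.001
grip_force: 0.0
```

Call:
step_arm(
  moves=[
    {"roll": -0.08},
    {"roll": -0.16},
    {"roll": -0.16},
    {"roll": -0.16},
  ],
)

```text
validation failed for argument at $.mo...
```

Run:
```python
from h import *; from cell import env, optics
s=env.state(); print(s["joints"].round(3),go(s,(462,230,330),0.35+np.pi),s["tcp_rot"])
c=optics.read_camera("wrist"); cv2.imwrite("pics/w1.png",c["pixels"]); np.savez("pics/w1.npz",**c)
```

```text
[ 3.390e-01  2.200e-01  1.608e+00  1.000e-03  1.313e+00 -1.431e+00] (array([ 2.1, -3.1,  0.1]), np.float64(-0.15136113061018897)) [ 3.14034264e+00  1.33434963e-04 -2.94295378e+00]
```

View pics/w1.png

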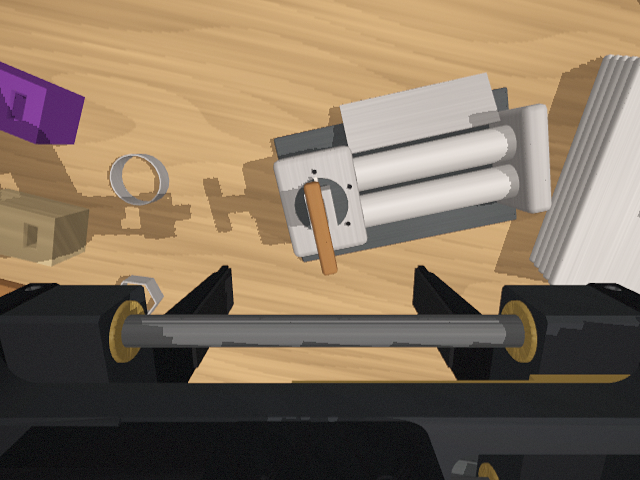

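The wrist view shows the bar from (313,183) to (329,272), clear of the fingers. Measuring it.

```bash
cat > bar.py <<'E'
from h import *
def bar(n,roi,ztop=228):
    c=cam(n); b=c["pixels"].astype(int)
    m=((b[...,2]-b[...,0]>75)&(b[...,2]<205)&(b[...,1]<b[...,2]*0.68)).astype(np.uint8)*255
    k=blobs(m,roi)[0]; r=cv2.minAreaRect(k)
    vx,vy,x0,y0=cv2.fitLine(k,cv2.DIST_L2,0,.01,.01).ravel()
    # image ends of the blob, on the bar's mid-height plane
    p,q=[plane(c,(x0+s*vx,y0+s*vy),ztop-6) for s in(-30,30)]; d=q-p
    e=cv2.boxPoints(r); E=np.array([plane(c,x,ztop-4) for x in e]).round(1)
    print(r,"centre",plane(c,r[0],ztop-5).round(1),plane(c,cen(k),ztop-5).round(1),"yaw",np.arctan(d[1]/d[0]).round(3),"\n",E[:,:2].tolist())
E
python3 - <<'E'
from bar import *
bar("w1",(290,170,350,285))
c=cam("w1"); print(ray(c,(320,240))[0].round(0))
E
```

```text
Traceback (most recent call last):
  File "bar.py", line 5, in bar
    k=blobs(m,roi)[0]; r=cv2.minAreaRect(k)
      ~~~~~~~~~~~~^^^
IndexError: list index out of range
```

Run:
```python
from bar import *
c=cam("w1"); print(c["pixels"][[190,220,250,265,200,265],[314,320,325,328,340,350]].tolist(),ray(c,(320,240))[0].round(0))
```

```text
[[79, 129, 183], [75, 127, 181], [75, 127, 181], [76, 127, 179], [93, 92, 92], [113, 160, 198]] [395. 219. 523.]
```

```bash
sed -i 's/0\.68/0.755/' bar.py
python3 - <<'E'
from bar import *
bar("w1",(290,170,350,285))
E
```

```text
((320.7059020996094, 228.17648315429688), (92.84625244140625, 15.402063369750977), 77.47119140625) centre [464.2 232.1 223. ] [463.8 231.9 223. ] yaw 0.408 
 [[429.3, 209.8], [424.0, 221.8], [500.9, 255.9], [506.8, 243.0]]
```

Run:
```python
from h import *; from cell import env
s=env.state(); print(go(s,(463.5,231,200),0.41+np.pi))
```

```text
(array([  0.2,  -0.5, 129.9]), np.float64(-0.20180454003694592))
```

Call:
step_arm(
  moves=[
    {"tx": 0.2,"ty": -0.5,"tz": 0,"roll": -0.1},
    {"tx": 0.2,"ty": -0.5,"tz": 20,"roll": -0.2},
    {"tx": 0.2,"ty": -0.5,"tz": 50,"roll": -0.2},
    {"tx": 0.2,"ty": -0.5,"tz": 80,"roll": -0.2},
    {"tx": 0.2,"ty": -0.5,"tz": 105,"roll": -0.2},
    {"tx": 0.2,"ty": -0.5,"tz": 120,"roll": -0.2},
    {"tx": 0.2,"ty": -0.5,"tz": 130,"roll": -0.2},
    {"tx": 0.2,"ty": -0.5,"tz": 130,"roll": -0.2},
    {"tx": 0.2,"ty": -0.5,"tz": 130,"roll": -0.2},
  ],
)

```text
t: 2.9
eef_pos: [464.6, 227.2, 200.4]
tcp_rot: [-3.141, -0.0, -2.755]
ft_force: [-0.3, -0.6, 0.6]
opening: 1.002
grip_force: 0.0
```

Run:
```python
from h import *; from cell import env, optics
s=env.state(); print(s["eef_pos"].round(1),s["tcp_rot"].round(3),s["ft_force"].round(1))
c=optics.read_camera("wrist"); cv2.imwrite("pics/w2.png",c["pixels"]); np.savez("pics/w2.npz",**c)
```

```text
[464.6 227.2 200.4] [-3.141 -0.    -2.755] [-0.3 -0.6  0.6]
```

View pics/w2.png

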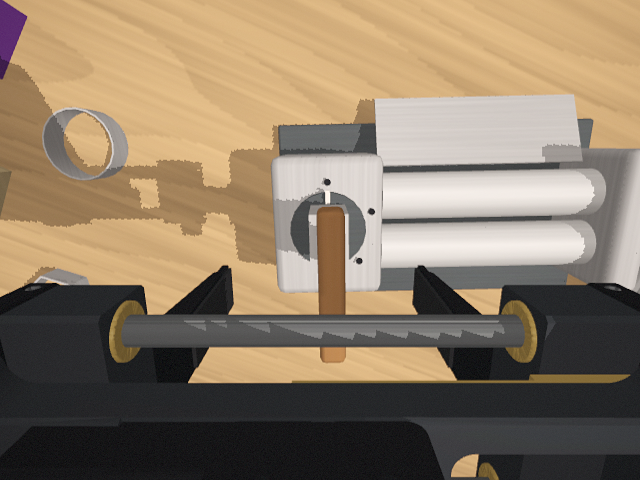

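The wrist view shows the bar, (330,207) to (333,362), between the open fingers at 232 and 414, a bit to the right of their centre. Computing the offset.

Run:
```python
from h import *; from cell import env
s=env.state(); c=cam("w2"); b=c["pixels"].astype(int)
m=(b[...,2]-b[...,0]>35)&(b[...,2]<170)&(b[...,1]<b[...,2]*.75)
R=Ro.from_euler("xyz",s["tcp_rot"]).as_matrix()
for y in (215,235,255,275,295,350):
    xs=np.where(m[y,305:360])[0]+305
    if len(xs): 
        P=[R.T@(plane(c,(x,y),228)-s["eef_pos"]) for x in(xs.min()-.5,xs.max()+.5)]; print(y,xs.min(),xs.max(),np.round(P,1)[:,:2].tolist())
print(go(s,(463.8,231.3,200),.41+np.pi))
```

```text
215 317 343 [[38.0, -3.2], [38.0, 9.9]]
235 317 344 [[28.0, -3.2], [28.0, 10.5]]
255 318 344 [[17.7, -2.8], [17.7, 10.7]]
275 319 344 [[7.1, -2.3], [7.1, 10.9]]
295 319 344 [[-3.8, -2.3], [-3.8, 11.0]]
350 320 323 [[-35.8, -1.9], [-35.8, 0.3]]
(array([-0.5,  4. ,  1. ]), np.float64(-0.023149859662719763))
```

Call:
step_arm(
  moves=[
    {"tx": -0.5,"ty": 4.2,"tz": 1,"roll": -0.024},
    {"tx": -0.5,"ty": 4.2,"tz": 1,"roll": -0.024},
    {"tx": -0.5,"ty": 4.2,"tz": 1,"roll": -0.024},
    {"tx": -0.5,"ty": 4.2,"tz": 1,"roll": -0.024},
  ],
)

```text
t: 3.28
eef_pos: [463.3, 231.8, 199.6]
tcp_rot: [-3.141, 0.001, -2.729]
ft_force: [0.2, -0.1, -0.8]
opening: 0.996
grip_force: 0.0
```

Call:
step_arm(
  moves=[
    {"tx": 0},
    {"tx": 0},
    {"tx": 0},
    {"tx": 0},
    {"tx": 0},
    {"tx": 0},
    {"tx": 0},
    {"tx": 0},
  ],
  grip=0,
)

```text
validation failed for argument at $.mo...
```

Call:
step_arm(
  moves=[
    {"tx": 0,"ty": 0,"tz": 0,"roll": 0},
    {"tx": 0,"ty": 0,"tz": 0,"roll": 0},
    {"tx": 0,"ty": 0,"tz": 0,"roll": 0},
    {"tx": 0,"ty": 0,"tz": 0,"roll": 0},
    {"tx": 0,"ty": 0,"tz": 0,"roll": 0},
    {"tx": 0,"ty": 0,"tz": 0,"roll": 0},
    {"tx": 0,"ty": 0,"tz": 0,"roll": 0},
    {"tx": 0,"ty": 0,"tz": 0,"roll": 0},
  ],
  grip=0,
)

```text
t: 3.95
eef_pos: [463.2, 231.7, 199.1]
tcp_rot: [-3.141, -0.0, -2.729]
ft_force: [-0.1, -0.2, -0.3]
opening: 0.494
grip_force: 0.0
```

Call:
step_arm(
  moves=[
    {"tx": 0,"ty": 0,"tz": 0,"roll": 0},
    {"tx": 0,"ty": 0,"tz": 0,"roll": 0},
    {"tx": 0,"ty": 0,"tz": 0,"roll": 0},
    {"tx": 0,"ty": 0,"tz": 0,"roll": 0},
    {"tx": 0,"ty": 0,"tz": 0,"roll": 0},
    {"tx": 0,"ty": 0,"tz": 0,"roll": 0},
    {"tx": 0,"ty": 0,"tz": 0,"roll": 0},
    {"tx": 0,"ty": 0,"tz": 0,"roll": 0},
  ],
)

```text
t: 4.62
eef_pos: [463.2, 231.7, 199.1]
tcp_rot: [-3.142, -0.0, -2.729]
ft_force: [0.3, -0.3, 0.1]
opening: 0.143
grip_force: 30.0
```

Call:
step_arm(
  moves=[
    {"tx": 0,"ty": 0,"tz": 0,"roll": 0.1},
    {"tx": 0,"ty": 0,"tz": 0,"roll": 0.2},
    {"tx": 0,"ty": 0,"tz": 0,"roll": 0.3},
    {"tx": 0,"ty": 0,"tz": 0,"roll": 0.4},
    {"tx": 0,"ty": 0,"tz": 0,"roll": 0.5},
    {"tx": 0,"ty": 0,"tz": 0,"roll": 0.6},
    {"tx": 0,"ty": 0,"tz": 0,"roll": 0.7},
    {"tx": 0,"ty": 0,"tz": 0,"roll": 0.8},
    {"tx": 0,"ty": 0,"tz": 0,"roll": 0.9},
    {"tx": 0,"ty": 0,"tz": 0,"roll": 1.0},
    {"tx": 0,"ty": 0,"tz": 0,"roll": 1.1},
    {"tx": 0,"ty": 0,"tz": 0,"roll": 1.2},
  ],
)

```text
t: 5.62
eef_pos: [463.3, 231.8, 199.1]
tcp_rot: [3.141, 0.0, 2.349]
ft_force: [0.8, 0.3, -0.4]
opening: 0.143
grip_force: 30.0
```

Call:
step_arm(
  moves=[
    {"tx": 0,"ty": 0,"tz": 0,"roll": 0},
    {"tx": 0,"ty": 0,"tz": 0,"roll": 0},
    {"tx": 0,"ty": 0,"tz": 0,"roll": 0},
  ],
)

```text
t: 5.87
eef_pos: [463.2, 231.7, 199.1]
tcp_rot: [3.142, 0.0, 2.357]
ft_force: [0.6, 0.3, -0.7]
opening: 0.143
grip_force: 30.0
```

Call:
step_arm(
  moves=[
    {"tx": 0,"ty": 0,"tz": 0,"roll": 0},
    {"tx": 0,"ty": 0,"tz": 0,"roll": 0},
    {"tx": 0,"ty": 0,"tz": 0,"roll": 0},
    {"tx": 0,"ty": 0,"tz": 0,"roll": 0},
    {"tx": 0,"ty": 0,"tz": 0,"roll": 0},
    {"tx": 0,"ty": 0,"tz": 0,"roll": 0},
    {"tx": 0,"ty": 0,"tz": 0,"roll": 0},
    {"tx": 0,"ty": 0,"tz": 0,"roll": 0},
  ],
  grip=60,
)

```text
t: 6.53
eef_pos: [463.2, 231.7, 199.1]
tcp_rot: [-3.141, 0.0, 2.354]
ft_force: [-0.1, 0.3, -0.5]
opening: 0.615
grip_force: 0.0
```

Run:
```python
from h import *; from cell import env, optics
s=env.state(); print(s["moment"].round(2),s["opening"],s["joints"].round(2))
c=optics.read_camera("wrist"); cv2.imwrite("pics/w3.png",c["pixels"]); np.savez("pics/w3.npz",**c)
```

```text
[-0.01 -0.16  0.08] 0.6150333901227599 [ 0.34  0.33  1.81 -0.    1.   -0.45]
```

View pics/w3.png

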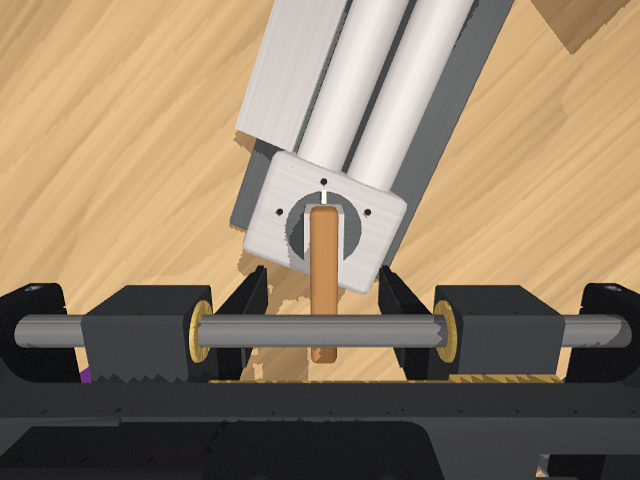

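The pointer now aims at the middle stud (323,182), so the spindle is at its first click. The bar, (323,205) to (323,362), stands free between the fingers. Next is the fresh hold.

Call:
step_arm(
  moves=[
    {"tx": 0,"ty": 0,"tz": 0,"roll": 0},
    {"tx": 0,"ty": 0,"tz": 0,"roll": 0},
    {"tx": 0,"ty": 0,"tz": 0,"roll": 0},
    {"tx": 0,"ty": 0,"tz": 0,"roll": 0},
    {"tx": 0,"ty": 0,"tz": 0,"roll": 0},
    {"tx": 0,"ty": 0,"tz": 0,"roll": 0},
    {"tx": 0,"ty": 0,"tz": 0,"roll": 0},
    {"tx": 0,"ty": 0,"tz": 0,"roll": 0},
    {"tx": 0,"ty": 0,"tz": 0,"roll": 0},
    {"tx": 0,"ty": 0,"tz": 0,"roll": 0},
    {"tx": 0,"ty": 0,"tz": 0,"roll": 0},
    {"tx": 0,"ty": 0,"tz": 0,"roll": 0},
  ],
  grip=0,
)

```text
t: 7.58
eef_pos: [463.2, 231.7, 199.1]
tcp_rot: [-3.142, 0.0, 2.354]
ft_force: [0.6, -0.3, -0.5]
opening: 0.143
grip_force: 30.0
```

Call:
step_arm(
  moves=[
    {"tx": 0,"ty": 0,"tz": 0,"roll": 0.1},
    {"tx": 0,"ty": 0,"tz": 0,"roll": 0.2},
    {"tx": 0,"ty": 0,"tz": 0,"roll": 0.3},
    {"tx": 0,"ty": 0,"tz": 0,"roll": 0.4},
    {"tx": 0,"ty": 0,"tz": 0,"roll": 0.5},
    {"tx": 0,"ty": 0,"tz": 0,"roll": 0.6},
    {"tx": 0,"ty": 0,"tz": 0,"roll": 0.7},
    {"tx": 0,"ty": 0,"tz": 0,"roll": 0.8},
    {"tx": 0,"ty": 0,"tz": 0,"roll": 0.9},
    {"tx": 0,"ty": 0,"tz": 0,"roll": 1.0},
    {"tx": 0,"ty": 0,"tz": 0,"roll": 1.1},
    {"tx": 0,"ty": 0,"tz": 0,"roll": 1.2},
  ],
)

```text
t: 8.58
eef_pos: [463.3, 231.7, 199.2]
tcp_rot: [3.141, -0.0, 1.149]
ft_force: [-0.1, 0.5, 0.1]
opening: 0.145
grip_force: 30.0
```

Call:
step_arm(
  moves=[
    {"tx": 0,"ty": 0,"tz": 0,"roll": 0.03},
    {"tx": 0,"ty": 0,"tz": 0,"roll": 0.06},
    {"tx": 0,"ty": 0,"tz": 0,"roll": 0.06},
    {"tx": 0,"ty": 0,"tz": 0,"roll": 0.06},
    {"tx": 0,"ty": 0,"tz": 0,"roll": 0.02},
    {"tx": 0,"ty": 0,"tz": 0,"roll": 0.0},
    {"tx": 0,"ty": 0,"tz": 0,"roll": 0.0},
    {"tx": 0,"ty": 0,"tz": 0,"roll": 0.0},
  ],
)

```text
t: 9.25
eef_pos: [463.2, 231.7, 199.1]
tcp_rot: [3.142, 0.0, 1.153]
ft_force: [0.2, -0.0, -0.4]
opening: 0.14
grip_force: 30.0
```

Run:
```python
from h import *; from cell import env, optics
s=env.state(); print(s["moment"].round(2),s["ft_force"].round(1),s["opening"],s["joints"].round(2))
c=optics.read_camera("wrist"); cv2.imwrite("pics/w4.png",c["pixels"]); np.savez("pics/w4.npz",**c)
```

```text
[ 0.01 -0.15  0.05] [ 0.2 -0.  -0.4] 0.1398792846228599 [ 0.34  0.33  1.81 -0.    1.    0.75]
```

View pics/w4.png

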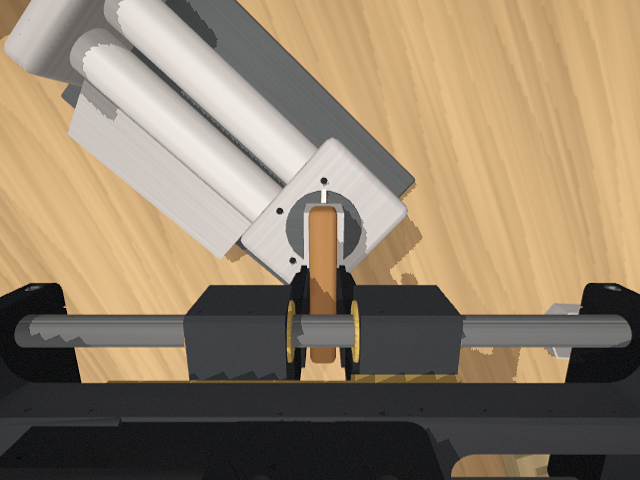

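The pointer sits at the last stud (324,181), so the spindle is at its stop with the key still held. Pulling it straight up.

Call:
step_arm(
  moves=[
    {"tx": 0,"ty": 0,"tz": -5,"roll": 0},
    {"tx": 0,"ty": 0,"tz": -15,"roll": 0},
    {"tx": 0,"ty": 0,"tz": -25,"roll": 0},
    {"tx": 0,"ty": 0,"tz": -35,"roll": 0},
    {"tx": 0,"ty": 0,"tz": -45,"roll": 0},
    {"tx": 0,"ty": 0,"tz": -60,"roll": 0},
    {"tx": 0,"ty": 0,"tz": -80,"roll": 0},
    {"tx": 0,"ty": 0,"tz": -95,"roll": 0},
    {"tx": 0,"ty": 0,"tz": -95,"roll": 0},
  ],
)

```text
t: 10.05
eef_pos: [464.1, 232.0, 297.7]
tcp_rot: [3.138, -0.004, 1.154]
ft_force: [-0.1, 0.1, -2.2]
opening: 0.141
grip_force: 30.0
```

Run:
```python
from h import *; from cell import env
s=env.state(); print(s["opening"],s["ft_force"].round(1),go(s,(500,-142,294),-.057))
c=cam("w4"); R=Ro.from_euler("xyz",[np.pi,0,1.153]).as_matrix()
for uv in((309,240),(336,240)): print((R.T@(plane(c,uv,228)-[463.2,231.7,199.1])).round(1))
```

```text
0.14085790798054124 [-0.1  0.1 -2.2] (array([-327.5,  184.3,    3.3]), np.float64(1.2108391240483218))
[ 27.5  -5.6 -28.9]
[ 27.5   7.6 -28.9]
```

Call:
step_arm(
  moves=[
    {"tx": -27,"ty": 15,"tz": 0,"roll": 0.1},
    {"tx": -55,"ty": 31,"tz": 0,"roll": 0.2},
    {"tx": -87,"ty": 49,"tz": 0,"roll": 0.32},
    {"tx": -120,"ty": 67,"tz": 0,"roll": 0.44},
    {"tx": -153,"ty": 86,"tz": 0,"roll": 0.56},
    {"tx": -186,"ty": 104,"tz": 0,"roll": 0.68},
    {"tx": -219,"ty": 123,"tz": 0,"roll": 0.8},
    {"tx": -252,"ty": 141,"tz": 0,"roll": 0.92},
    {"tx": -280,"ty": 157,"tz": 0,"roll": 1.03},
    {"tx": -305,"ty": 171,"tz": 0,"roll": 1.13},
    {"tx": -320,"ty": 180,"tz": 0,"roll": 1.19},
    {"tx": -327,"ty": 184,"tz": 0,"roll": 1.21},
  ],
)

```text
t: 11.05
eef_pos: [498.8, -144.0, 293.5]
tcp_rot: [3.141, 0.001, -0.061]
ft_force: [-0.1, 1.2, -2.7]
opening: 0.146
grip_force: 30.0
```

Call:
step_arm(
  moves=[
    {"tx": 0,"ty": 0,"tz": 0,"roll": 0},
    {"tx": 0,"ty": 0,"tz": 0,"roll": 0},
    {"tx": 0,"ty": 0,"tz": 0,"roll": 0},
    {"tx": 0,"ty": 0,"tz": 0,"roll": 0},
  ],
)

```text
t: 11.38
eef_pos: [499.0, -140.6, 294.3]
tcp_rot: [-3.142, -0.0, -0.054]
ft_force: [0.2, -0.0, -2.2]
opening: 0.144
grip_force: 30.0
```

Run:
```python
from h import *; from cell import env, optics
c=optics.read_camera("wrist"); cv2.imwrite("pics/w5.png",c["pixels"]); np.savez("pics/w5.npz",**c)
print(proj(c,(583.7,-142.4,70)))
```

```text
[320.48873024 135.19477666]
```

View pics/w5.png

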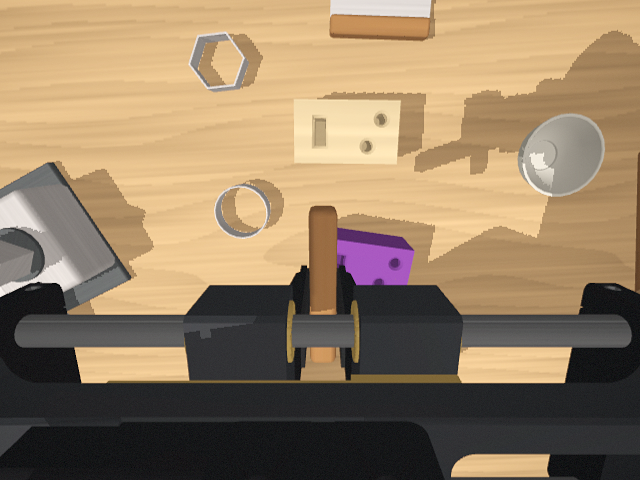

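The wrist view shows the pale block with corners at about (294,99), (400,101), (398,163) and (294,163). Its flat slot is at (320,131), and the key is held at (322,207). Measuring the slot.

Run:
```python
from h import *; from cell import env
c=cam("w5"); s=env.state(); g=cv2.cvtColor(c["pixels"],cv2.COLOR_BGR2GRAY)
print(g[131,306:334].tolist()); print(g[108:154,321].tolist())
b=c["pixels"]; print(b[131,350].tolist(),b[80,350].tolist())
m=((g>205)).astype(np.uint8)*255
m=cv2.inRange(b,(b[131,350].astype(int)-22).astype(float),(b[131,350].astype(int)+28).astype(float))
k=blobs(m,(280,85,415,180))[0]; r=cv2.minAreaRect(k); P=np.array([plane(c,x,70) for x in cv2.boxPoints(r)]); print(r,P.round(1).tolist(),P.mean(0).round(1))
for i in range(2): d=P[i+1]-P[i]; print(np.linalg.norm(d),np.arctan2(d[1],d[0]))
```

```text
[234, 234, 234, 234, 234, 236, 196, 191, 176, 152, 166, 167, 168, 168, 167, 168, 169, 168, 167, 167, 224, 229, 234, 235, 235, 234, 235, 234]
[223, 223, 223, 223, 225, 225, 222, 213, 217, 205, 152, 137, 140, 155, 171, 168, 168, 168, 168, 168, 169, 168, 168, 168, 169, 169, 168, 169, 168, 168, 167, 166, 169, 169, 170, 170, 169, 174, 197, 210, 217, 232, 231, 233, 233, 234]
[186, 233, 255] [142, 195, 231]
((346.1173095703125, 131.34619140625), (105.28093719482422, 63.40131759643555), 0.9391909241676331) [[555.0, -108.5, 70.0], [624.5, -114.8, 70.0], [616.4, -233.0, 70.0], [546.5, -232.0, 70.0]] [ 585.6 -172.    70. ]
69.7675734947627 -0.09121910117872274
118.44802990834717 -1.6390468229442199
```

Run:
```python
from h import *; from cell import env
c=cam("w5"); s=env.state(); g=cv2.cvtColor(c["pixels"],cv2.COLOR_BGR2GRAY).astype(int)
R=Ro.from_euler("xyz",s["tcp_rot"]).as_matrix(); print(s["eef_pos"].round(1),s["tcp_rot"].round(3))
print(g[198:214,322].tolist(), g[240,302:345].tolist())
zt=s["eef_pos"][2]+28
for uv,z in(((319.8,131.5),70),((320,131.5),70),((322.5,205.5),zt),((309,240),zt),((336,240),zt)):
    p=plane(c,uv,z); print(uv,p.round(1),(R.T@(p-s["eef_pos"])).round(1))
T=cam("top0"); gt=cv2.cvtColor(T["pixels"],cv2.COLOR_BGR2GRAY).astype(int)
print(gt[252,338:356].tolist(),gt[240:264,347].tolist())
```

```text
[ 499.  -140.7  294.3] [ 3.142 -0.    -0.054]
[207, 207, 205, 197, 193, 197, 198, 167, 77, 81, 82, 84, 90, 96, 104, 108] [204, 204, 204, 204, 206, 208, 188, 95, 89, 95, 101, 109, 113, 114, 115, 117, 117, 118, 116, 115, 118, 117, 118, 116, 116, 116, 118, 120, 118, 120, 116, 117, 116, 116, 102, 109, 120, 109, 99, 99, 94, 91, 83]
(319.8, 131.5) [ 587.8 -141.8   70. ] [ 88.7  -3.7 224.3]
(320, 131.5) [ 587.8 -142.1   70. ] [ 88.7  -3.5 224.3]
(322.5, 205.5) [ 543.7 -142.6  322.3] [ 44.8  -0.5 -28. ]
(309, 240) [ 527.  -135.1  322.3] [ 27.7  -7.1 -28. ]
(336, 240) [ 526.3 -148.4  322.3] [ 27.7   6.1 -28. ]
[178, 176, 179, 174, 167, 138, 117, 99, 96, 96, 96, 95, 127, 159, 171, 177, 179, 178] [160, 159, 161, 158, 152, 129, 97, 82, 78, 77, 82, 90, 96, 97, 98, 97, 95, 96, 99, 112, 138, 163, 172, 175]
```

Call:
step_arm(
  moves=[
    {"tx": 30,"ty": -1,"tz": 0,"roll": 0.005},
    {"tx": 60,"ty": -2,"tz": 10,"roll": 0.005},
    {"tx": 80,"ty": -3,"tz": 35,"roll": 0.005},
    {"tx": 86.5,"ty": -3.2,"tz": 65,"roll": 0.005},
    {"tx": 86.5,"ty": -3.2,"tz": 90,"roll": 0.005},
    {"tx": 86.5,"ty": -3.2,"tz": 105,"roll": 0.005},
    {"tx": 86.5,"ty": -3.2,"tz": 112,"roll": 0.005},
    {"tx": 86.5,"ty": -3.2,"tz": 112,"roll": 0.005},
    {"tx": 86.5,"ty": -3.2,"tz": 112,"roll": 0.005},
    {"tx": 86.5,"ty": -3.2,"tz": 112,"roll": 0.005},
  ],
)

```text
t: 12.27
eef_pos: [586.1, -143.5, 183.6]
tcp_rot: [3.141, -0.002, -0.061]
ft_force: [0.2, 0.7, -3.2]
opening: 0.145
grip_force: 30.0
```

Call:
step_arm(
  moves=[
    {"tx": 0,"ty": 0,"tz": 3,"roll": 0},
    {"tx": 0,"ty": 0,"tz": 6,"roll": 0},
    {"tx": 0,"ty": 0,"tz": 9,"roll": 0},
    {"tx": 0,"ty": 0,"tz": 11,"roll": 0},
    {"tx": 0,"ty": 0,"tz": 13,"roll": 0},
    {"tx": 0,"ty": 0,"tz": 13,"roll": 0},
  ],
)

```text
t: 12.77
eef_pos: [585.4, -143.5, 168.7]
tcp_rot: [-3.142, 0.001, -0.061]
ft_force: [0.4, 0.7, -2.4]
opening: 0.142
grip_force: 30.0
```

Call:
step_arm(
  moves=[
    {"tx": 0,"ty": -1,"tz": 0,"roll": 0},
    {"tx": 0,"ty": -1,"tz": 3,"roll": 0},
    {"tx": 0,"ty": -1,"tz": 6,"roll": 0},
    {"tx": 0,"ty": -1,"tz": 9,"roll": 0},
    {"tx": 0,"ty": -1,"tz": 12,"roll": 0},
    {"tx": 0,"ty": -1,"tz": 12,"roll": 0},
    {"tx": 0,"ty": -1,"tz": 12,"roll": 0},
  ],
)

```text
t: 13.35
eef_pos: [585.5, -142.5, 156.9]
tcp_rot: [-3.142, 0.0, -0.061]
ft_force: [0.3, 0.8, -1.8]
opening: 0.144
grip_force: 30.0
```

Call:
step_arm(
  moves=[
    {"tx": 0,"ty": 0,"tz": 5,"roll": 0},
    {"tx": 0,"ty": 0,"tz": 10,"roll": 0},
    {"tx": 0,"ty": 0,"tz": 15,"roll": 0},
    {"tx": 0,"ty": 0,"tz": 20,"roll": 0},
    {"tx": 0,"ty": 0,"tz": 24,"roll": 0},
    {"tx": 0,"ty": 0,"tz": 28,"roll": 0},
    {"tx": 0,"ty": 0,"tz": 28,"roll": 0},
    {"tx": 0,"ty": 0,"tz": 28,"roll": 0},
  ],
)

```text
t: 14.02
eef_pos: [585.6, -142.5, 128.9]
tcp_rot: [-3.142, 0.0, -0.061]
ft_force: [-0.2, 0.6, -2.6]
opening: 0.144
grip_force: 30.0
```

Call:
step_arm(
  moves=[
    {"tx": 0,"ty": 0,"tz": 3,"roll": 0},
    {"tx": 0,"ty": 0,"tz": 6,"roll": 0},
    {"tx": 0,"ty": 0,"tz": 9,"roll": 0},
    {"tx": 0,"ty": 0,"tz": 12,"roll": 0},
    {"tx": 0,"ty": 0,"tz": 12,"roll": 0},
    {"tx": 0,"ty": 0,"tz": 12,"roll": 0},
  ],
)

```text
t: 14.52
eef_pos: [585.6, -142.5, 117.0]
tcp_rot: [-3.142, 0.0, -0.061]
ft_force: [0.4, -0.4, -3.1]
opening: 0.14
grip_force: 30.0
```

Call:
step_arm(
  moves=[
    {"tx": 0,"ty": 0,"tz": 1,"roll": 0},
    {"tx": 0,"ty": 0,"tz": 2,"roll": 0},
    {"tx": 0,"ty": 0,"tz": 2.5,"roll": 0},
    {"tx": 0,"ty": 0,"tz": 2.5,"roll": 0},
  ],
)

```text
t: 14.85
eef_pos: [585.6, -142.5, 114.6]
tcp_rot: [3.142, 0.0, -0.061]
ft_force: [-0.1, 0.3, -3.4]
opening: 0.142
grip_force: 30.0
```

Call:
step_arm(
  moves=[
    {"tx": 0,"ty": 0,"tz": 0,"roll": 0},
    {"tx": 0,"ty": 0,"tz": 0,"roll": 0},
    {"tx": 0,"ty": 0,"tz": 0,"roll": 0},
    {"tx": 0,"ty": 0,"tz": 0,"roll": 0},
    {"tx": 0,"ty": 0,"tz": 0,"roll": 0},
    {"tx": 0,"ty": 0,"tz": 0,"roll": 0},
    {"tx": 0,"ty": 0,"tz": 0,"roll": 0},
    {"tx": 0,"ty": 0,"tz": 0,"roll": 0},
  ],
  grip=60,
)

```text
t: 15.52
eef_pos: [585.6, -142.5, 114.7]
tcp_rot: [3.142, -0.0, -0.061]
ft_force: [-0.8, 0.2, 0.6]
opening: 0.614
grip_force: 0.0
```

Call:
step_arm(
  moves=[
    {"tx": 0,"ty": 0,"tz": -10,"roll": 0},
    {"tx": 0,"ty": 0,"tz": -25,"roll": 0},
    {"tx": 0,"ty": 0,"tz": -50,"roll": 0},
    {"tx": 0,"ty": 0,"tz": -80,"roll": 0},
    {"tx": 0,"ty": 0,"tz": -110,"roll": 0},
    {"tx": -30,"ty": 0,"tz": -140,"roll": 0},
    {"tx": -70,"ty": 0,"tz": -170,"roll": 0},
    {"tx": -100,"ty": 0,"tz": -180,"roll": 0},
    {"tx": -100,"ty": 0,"tz": -180,"roll": 0},
    {"tx": -100,"ty": 0,"tz": -180,"roll": 0},
  ],
)

```text
t: 16.35
eef_pos: [485.0, -136.4, 297.0]
tcp_rot: [3.14, -0.004, -0.062]
ft_force: [0.1, -0.9, -0.1]
opening: 0.629
grip_force: 0.0
```

Run:
```python
from h import *; from cell import env, optics
I=[]
for n,(x0,y0,x1,y1) in (("wrist",(240,60,440,210)),("side",(190,130,390,330))):
    c=optics.read_camera(n); I.append(cv2.resize(c["pixels"][y0:y1,x0:x1],(400,400*(y1-y0)//200),interpolation=cv2.INTER_CUBIC)); np.savez(f"pics/{n}9.npz",**c)
    for p in((585.5,-142.5,10+132),(585.5,-142.5,70),(585.5-42,-140,142),(585.5+42,-145,142)): print(n,proj(c,p).round(0))
h=max(i.shape[0] for i in I); I=[cv2.copyMakeBorder(i,0,h-i.shape[0],0,0,0) for i in I]
cv2.imwrite("pics/end.png",np.hstack(I)); print(env.state()["t"],env.state()["ft_force"])
```

```text
wrist [323. 116.]
wrist [323. 122.]
wrist [323. 161.]
wrist [323.  68.]
side [316. 257.]
side [315. 284.]
side [296. 256.]
side [336. 257.]
16.45 [ 0.30349103 -0.74038397 -1.49114814]
```

View pics/end.png

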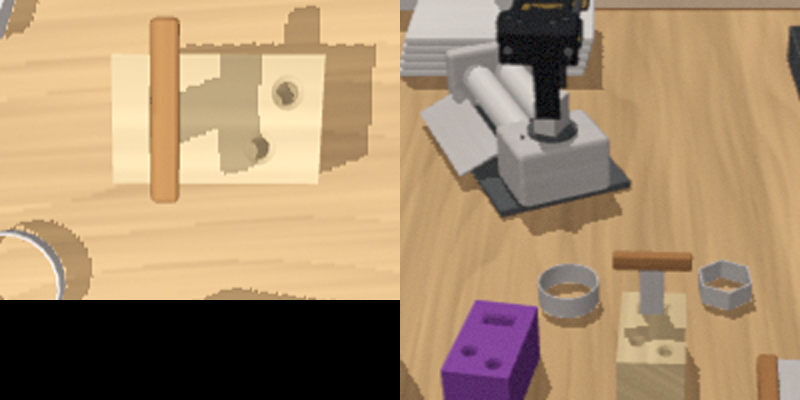

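The key stands upright in the pale block. In the side image its bar top is at about (316,256), and I predicted (316,257) for fully home. The spindle is empty and the bystanders haven't moved, so I'm handing in.

```bash
python3 -c "
from cell import env
print(env.job_done())"
```

```text
the job is handed in; nothing more can be done
None
```

I turned the spindle to the first click, let go, took a fresh hold and turned on to the stop, then stood the key blade down in the pale block's flat slot. The job is handed in, at about 16.5 s on the robot's clock; no verdict came back, but the last pictures show the key upright and home.

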